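# Latch the film clamp and hold the dancer arm wound

### The arm

A 6-joint arm with a two-finger parallel gripper is mounted at the origin on a cart in front of the work surface, level with it; the furniture and walls round the work are solid. World frame = base frame: x ahead of the robot, y to its left, z up, the work surface at z = 0. Lengths are in m, angles in rad, forces in N, time in s.
With the tool pointing down it reaches from about 0.25 to 0.775 m from the base axis. Payload 4 kg.
Tool frame: the origin (TCP) lies at the very end of the fingers, on their centre line; the grasp point (between the pads) lies 19 mm behind it (tcp_to_grasp is the distance from the TCP to the grasp point, in m); z points along the fingers, y is the line along which they close (so a half turn about z gives the same grasp; the last joint's range is limited). The gripper opens to 94 mm and grips with 3 to 60 N. Pads are 16 mm wide; open, the fingers measure 119 mm over their backs; the gripper's body (75 mm by 177 mm) begins 78 mm behind the grasp point.
Start: joints at [-1.359, 0.087, 1.371, -0, 1.684, -0.103], TCP at [0.17, -0.523, 0.183] pointing down, gripper open.
Joint ranges: [-3.1, 3.1], [-0.76, 2.03], [0.27, 2.55], [-1.08, 4.22], [0.17, 2.65], [-2.57, 2.57]. Speed limits (rad/s): [2.79, 2.79, 3.14, 3.14, 3.14, 3.14].

### API

Orientations are given as [roll, pitch, yaw] about the fixed x, y, z axes, in that order (R = Rz(yaw) Ry(pitch) Rx(roll)).
In Python, from bench import * gives the robot as it stands.
- The arm moves only by the tool creep_tool, called after "Call:" by a JSON object that holds its "fn" and its "kwargs". Schema: {"type":"object","properties":{"rows":{"type":"array","items":{"type":"array","items":{"type":"array","items":{"type":"number"},"minItems":5,"maxItems":5},"minItems":1,"maxItems":20},"minItems":1,"maxItems":1},"only":{"type":"string"},"quiet":{"type":"boolean"},"lines":{"type":"string"}},"required":["rows"],"additionalProperties":false}. rows is a list that holds a single list of rows (three levels of brackets), with 1 to 20 rows, each of 5 numbers: the finger opening in m, then dx, dy, dz in fractions of the full range, 1 being 0.3 m, then a turn about the tool's z in shares of 2 pi rad (1.0 is 2 pi rad); each row shifts and turns the commanded pose from where the row before left it, along the tool's axes as they then stand; what a row does not reach is not made up. A row lasts 1/12 s, in which the tool goes at most 0.0417 m and 0.125 rad, less where a joint would pass 70% of its speed; a pose out of reach is approached as far as the arm can. The fingers move at their own pace and stop on an object; the grip force is fixed at half the most. Time passes only in rows, so rows that do not move let the fingers close. The tool returns the time, the measured TCP pose, the force, the opening and the grip force at its end. only (a regular expression) keeps the lines of the reply that match it, lines (a string "A,B") keeps lines A to B, and quiet returns only ok. A shift or turn number past 1, either way, is cut back to 1. Input that does not fit is refused with a message, and nothing moves.
- get_obs(): the state, without advancing time (a new reading comes with each control period).
- snapshot(name): name is "scene" or "side" or "wrist"; returns a dict with "color" (480x640x3 uint8, blue, green, red), "fx", "fy", "cx", "cy" (pixels), "k1" (the pictures are not rectified: a ray, as slopes to the right and down, at radius r is drawn at 1 + k1 r^2 times it, then the intrinsics apply), "extrinsics" (4x4, takes a point from world to camera coordinates). Camera axes: x right, y down, z forward; pixel columns grow to the right and rows downward; lengths in m; the calibration is good to about 2 mm. A picture is of the moment at which its call begins. There is no depth.
- close_job(): hands the job in; it is judged then, once.
The state is a dict: "time": time; "joint_positions": joint angles; "qvel": joint speeds; "joint_torque": joint torques, N m; "tool_pos": TCP position; "ee_rot": TCP orientation; "wrist_force": force on the tool from outside, world axes, zero at the start; "wrist_torque": the same for the moment, N m; "width": finger opening in m; "finger_force": force on a finger pad.
Only numpy, scipy, OpenCV 4.12 (cv2) and the standard library are available. Lean on these libraries where they do the work, as an engineer would, in place of code of your own. Each camera call takes 0.05 s, during which the arm holds its last target. There are 200 camera calls.

### The job

Make the film feed ready for threading: press the red lever of the film clamp down until its pawl catches and it stays down by itself with your hand off it. Then use the fingers to swing the sprung yellow dancer arm (the one with the white roller) round toward the robot's side until it is fully against its stop, and finish while holding it there - do not let go. Leave the other things standing where they are.

Things in the scene. Friction and masses are not known exactly. Their poses are not given: they have to be found in the camera images.
- film_clamp: The film clamp, like a big stapler, fixed to the cabinet's top. Grey bed 213x70x12 mm; origin on the table surface, on the bed's middle line, 65 mm behind its front edge; +z up; +x points from the red pad's end back to the hinge. The lever's hinge axis is parallel to y, at x = 85 mm, z = 42 mm between steel cheeks that reach z = 61 mm; a brass pawl sits behind it.
- clamp_lever (a joint): Angle of the sprung clamp lever in rad. 0 = up (rest), 0.40 = fully down, with the lever level (a hard end of travel). It springs back up when let go short of about 0.34; beyond that the pawl snaps in and holds it down at 0.40 by itself. Pushing straight down on the pad takes about 1.5 N for the first quarter, then up to about 7 N as the pawl resists, falling again past 0.2 rad.
- lever_pad (a point): Centre of the top face of the red press pad (44x40 mm) at the lever's free end, 120 mm from the hinge; turns with the lever (its z axis stays that of the clamp at lever up). Up: about 102 mm above the table, sloping 0.40 rad; down: level and 56 mm above the table. It moves 47 mm down and about 15 mm away from the hinge (clamp's -x) on the way.
- dancer_unit: The film dancer unit, fixed to the cabinet's top. Aluminium base plate 160x160x8 mm, reaching from x = -50 to +110 mm and y = -80 to +80 mm of its origin, which lies on the table surface; +z up. It carries a blue spring housing, the yellow arm and two rubber-sleeved stop posts (41 mm tall) either side of the arm's swing. A tall grey machine stands behind and to the right of the work.
- dancer_arm (a joint): Angle of the sprung yellow dancer arm in rad about the upright pivot, counter-clockwise seen from above. 0 = rest, the arm pointing along the unit's +y; 0.90 = wound fully against the stop, the arm swung round toward the unit's -x side (the robot's side). Spring force felt at the roller: 2.7 N at rest, 6.3 N at the stop; it flies back when let go.
- dancer_pivot (a point): Point on the arm's upright pivot axis, 74 mm above the table (the unit's x = 65 mm, y = -45 mm); does not move, axes as the unit's. The highest part here, the pivot boss, reaches 55 mm.
- roller (a point): On the axis of the white upright guide roller at the arm's free end, 110 mm from the pivot, 74 mm above the table. The roller is 26 mm across, spins freely and stands from 46 to 98 mm above the table (axle end 104 mm), open all round for fingers; the arm under it is 31 to 41 mm up. The frame turns with the arm: y points outward along it, and the arm winds toward -x.
- film_core: Bystander: open cardboard film core, a brown tube standing upright, 79 mm across, 130 mm tall. Origin at the centre of its underside.
- stamp: Bystander: black and grey date stamp standing upright, 30x42 mm, 88 mm tall. Origin at the centre of its underside.
- carton: Bystander: small cardboard carton, 66x48x50 mm. Origin at the centre of its underside.

How it is judged:
On the way, in this order (a step that is already met when the one before it is completed fails the run):
1. The clamp lever stays latched down with the robot off it (value of joint clamp_lever above 0.36 rad and contact force between each of the fingers, the arm and clamp_lever below 0.2 N), for 0.3 s.
2. The dancer arm is wound to its stop and held by the fingers (value of joint dancer_arm above 0.85 rad and contact force between the fingers and dancer_arm above 3 N), for 0.3 s.
At the end, for the whole second after the job is handed in: The clamp lever is latched down (angle over 0.36 of 0.40 rad) with the robot off it, and the dancer arm is at its stop (angle over 0.85 of 0.90 rad), still, held there by the fingers with more than 3 N (all of step 1 and all of step 2 and velocity of joint dancer_arm between -0.1 and 0.1 rad/s); the arm keeps its last pose, push and grip.
It fails at once if The film core, the carton or the date stamp is shifted by more than 30 mm (distance of any of film_core, carton, stamp from where it was at the start of the episode above 0.03 m).
It also fails if it takes over 48 s, if anything falls off the work surface, if the arm or the gripper's body presses on something with over 40 N, if the wrist force passes 120 N, or if a joint passes its speed limit or range.

## Working session

There is one attempt and no reset: what is moved stays moved. The work goes in short steps, Python scripts to look and compute and a tool call to move; the robot and the scene stay as the last step left them, time stands still between calls to the robot, and variables do not carry over. Pictures are saved under pics/ and viewed, at most 10 in all, crops included, and the job is handed in when it is done.

```bash
mkdir -p pics; ls; python3 - <<'E'
from bench import *
import cv2,numpy as np
o=get_obs();print(o)
for n in("scene","side"):
    s=snapshot(n);cv2.imwrite(f"pics/{n}0.png",s["color"]);print(n,{k:np.round(v,4).tolist() for k,v in s.items() if k!="color"})
E
```

```text
pics
{'time': 0.0, 'joint_positions': array([-1.35910558e+00,  8.79655821e-02,  1.37225659e+00,  9.42385822e-06,
        1.68359726e+00, -1.03099089e-01]), 'qvel': array([ 5.44610328e-04,  8.08732534e-05, -4.65721470e-04,  1.89479549e-03,
        5.93452808e-04,  4.85612966e-04]), 'joint_torque': array([-2.24876312e-04, -3.40183175e+01, -3.02423501e+01,  7.18155317e-02,
        3.31358111e-02, -1.88623230e-04]), 'tool_pos': array([ 0.17016128, -0.52238163,  0.18139728]), 'ee_rot': array([-3.13937866e+00, -2.38488847e-04,  3.14790625e-01]), 'wrist_force': array([ 0.24247557, -0.99669957,  0.27099963]), 'wrist_torque': array([ 0.02155736, -0.03648346, -0.00320537]), 'finger_force': 0.0, 'width': 0.09382211888819275}
scene {'fx': 534.2975, 'fy': 534.2975, 'cx': 320.3554, 'cy': 249.9167, 'k1': -0.1586, 'extrinsics': [[-0.6924, -0.7215, -0.0112, 0.4178], [-0.5415, 0.5298, -0.6528, 0.3662], [0.4769, -0.4459, -0.7575, 0.684], [0.0, 0.0, 0.0, 1.0]]}
side {'fx': 490.0239, 'fy': 490.0239, 'cx': 327.4014, 'cy': 239.4348, 'k1': -0.0206, 'extrinsics': [[0.855, -0.5186, 0.0085, -0.4958], [-0.3397, -0.5724, -0.7463, 0.3094], [0.3918, 0.6352, -0.6656, 0.7818], [0.0, 0.0, 0.0, 1.0]]}
```

View pics/scene0.png

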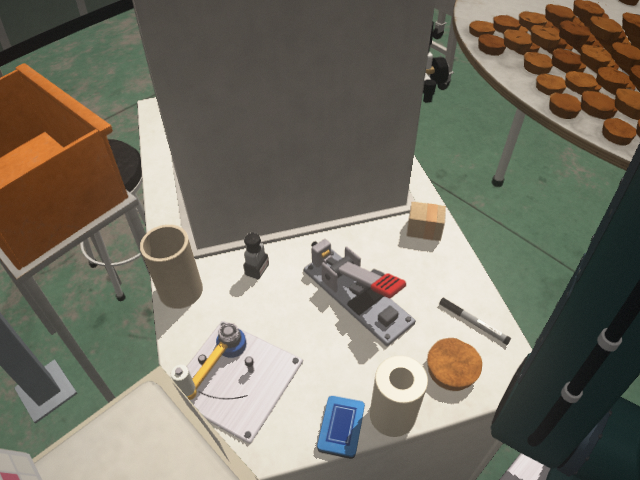

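View pics/side0.png

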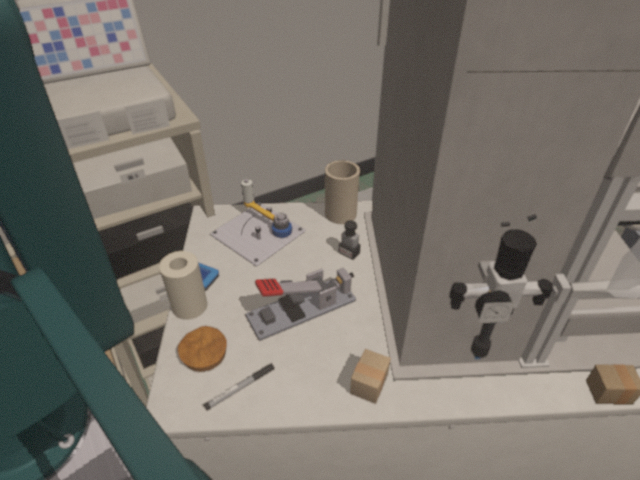

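The scene view shows the red pad at about (388,285), the roller top at (181,370) and the pivot boss at (230,328). In the side view they are at (269,287), (247,182) and (281,217). I'll enlarge both to get precise pixels.

```bash
python3 - <<'E'
import cv2
a=cv2.imread("pics/scene0.png")[215:455,155:435];b=cv2.imread("pics/side0.png")[160:350,190:380]
cv2.imwrite("pics/a.png",cv2.resize(a,None,fx=2.5,fy=2.5,interpolation=cv2.INTER_CUBIC))
cv2.imwrite("pics/b.png",cv2.resize(b,None,fx=3,fy=3,interpolation=cv2.INTER_CUBIC))
E
```

```text
(no output)
```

View pics/a.png

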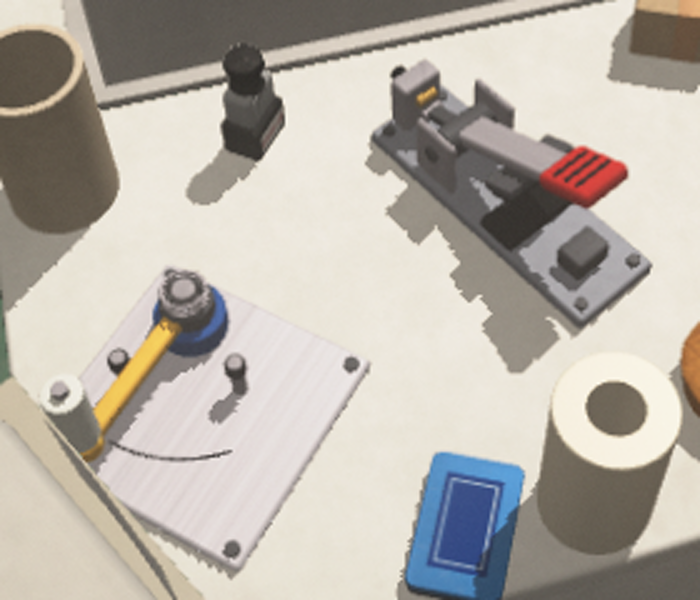

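View pics/b.png

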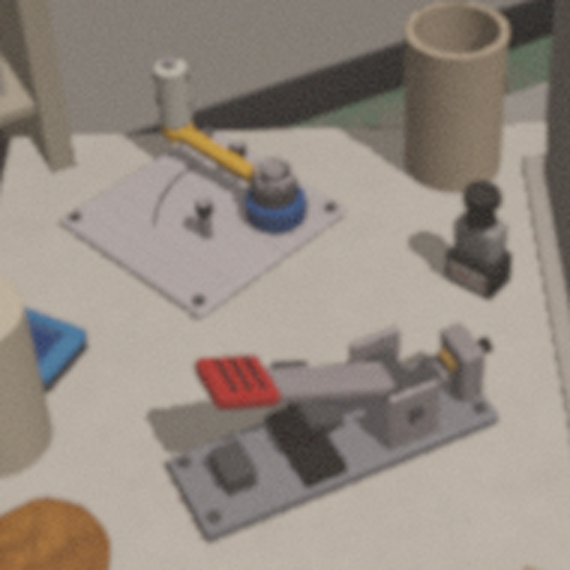

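```bash
cat > fit.py <<'E'
import numpy as np,json
from bench import *
from scipy.optimize import least_squares
C={n:snapshot(n) for n in("scene","side")}
def proj(n,p):
    s=C[n];E=np.array(s["extrinsics"]);q=E[:3,:3]@p+E[:3,3];u=q[:2]/q[2];u=u*(1+s["k1"]*(u@u))
    return np.array([s["fx"]*u[0]+s["cx"],s["fy"]*u[1]+s["cy"]])
A=lambda x,y:("scene",np.array([x/2.5+155,y/2.5+215]))
B=lambda x,y:("side",np.array([x/3+190,y/3+160]))
def world(v,p):
    c,s=np.cos(v[2]),np.sin(v[2]);return np.array([v[0]+c*p[0]-s*p[1],v[1]+s*p[0]+c*p[1],p[2]])
def fit(obs,g):
    f=lambda v:np.concatenate([proj(o[0],world(v,p))-o[1] for p,o in obs])
    r=least_squares(f,g,loss="soft_l1");print(np.round(r.x,4),"\n",np.round(f(r.x).reshape(-1,2),1).tolist());return r.x
d=fit([((.065,.065,.104),A(60,386)),((.065,.065,.104),B(171,64)),((.065,-.045,.055),A(184,288)),((.065,-.045,.055),B(273,170)),
 ((-.05,-.08,.008),A(369,362)),((-.05,.08,.008),A(240,565)),((-.05,-.08,.008),B(200,312)),((-.05,.08,.008),B(62,219)),((.11,-.08,.008),B(345,210))],[.45,.1,0])
c=fit([((-.032,0,.102),A(584,175)),((-.032,0,.102),B(238,381)),((-.065,.035,.012),A(582,318)),((-.065,-.035,.012),A(651,266)),((.148,.035,.012),A(372,140)),
 ((-.065,.035,.012),B(168,464)),((-.065,-.035,.012),B(208,533)),((.148,-.035,.012),B(495,418))],[.45,-.2,0])
for n,v,p in[("pad up",c,(-.0255,0,.102)),("pad dn",c,(-.035,0,.056)),("hinge",c,(.085,0,.042)),("pivot",d,(.065,-.045,.074)),("roller0",d,(.065,.065,.074)),
  ("roller.9",d,(.065-.11*np.sin(.9),-.045+.11*np.cos(.9),.074))]:print(n,np.round(world(v,p),4))
# bystanders: ground point rays
def gr(o,z=0):
    return np.round(least_squares(lambda q:proj(o[0],np.array([*q,z]))-o[1],[.5,0]).x,3)
print("stamp top",gr(A(245,58),.088),gr(B(483,195),.088),"core top",gr(A(37,68),.13),gr(B(457,28),.13),"white tube",gr(A(617,408),.12))
E
python3 fit.py
```

```text
[0.5118 0.236  0.3076] 
 [[0.2, 0.3], [-0.0, -1.8], [0.2, -0.3], [0.7, -0.6], [2.2, -1.4], [-0.5, 2.2], [-0.1, 0.7], [-1.0, -0.5], [2.0, -1.2]]
[ 0.4764 -0.0066 -0.0517] 
 [[4.7, 1.4], [-4.1, -0.5], [-0.3, 1.2], [1.5, -2.1], [-0.4, -4.3], [0.1, -2.6], [0.5, 0.2], [3.2, -1.7]]
pad up [ 0.451  -0.0053  0.102 ]
pad dn [ 0.4415 -0.0048  0.056 ]
hinge [ 0.5613 -0.011   0.042 ]
pivot [0.5874 0.2128 0.074 ]
roller0 [0.5541 0.3177 0.074 ]
roller.9 [0.4846 0.2519 0.074 ]
stamp top [0.685 0.08 ] [0.682 0.074] core top [0.74  0.202] [0.745 0.209] white tube [0.328 0.113]
```

```bash
cat > tri.py <<'E'
exec(open('fit.py').read().split("d=fit")[0])
def tri(a,b):
    f=lambda p:np.r_[proj("scene",p)-a,proj("side",p)-b]
    r=least_squares(f,[.5,.1,.1]);return np.round(r.x,3),np.round(r.fun,1)
E
python3 - <<'E'
exec(open('tri.py').read())
print("cabinet corner",tri([158,368],[200,124]),"pad",tri([388.6,285.2],[269.2,287]),"whitetube",tri([401,378],[182,263]))
for n in C:
    e=np.array(C[n]["extrinsics"]);print(n,np.round(-e[:3,:3].T@e[:3,3],2))
for z in(.1,.2,.3):print(z,[np.round(least_squares(lambda q:proj("scene",np.array([*q,z]))-o,[.5,.3]).x,3) for o in([158,368],[240,479])])
E
```

```text
cabinet corner (array([0.482, 0.355, 0.252]), array([ 0.6,  0.7,  1.3, -1.3])) pad (array([ 0.453, -0.005,  0.097]), array([ 0.3,  0.3,  0.3, -0.3])) whitetube (array([0.331, 0.112, 0.118]), array([-0.6, -0.6, -0.9,  0.6]))
scene [0.16 0.41 0.76]
side [ 0.22 -0.58  0.76]
0.1 [array([0.58 , 0.338]), array([0.379, 0.35 ])]
0.2 [array([0.516, 0.349]), array([0.346, 0.36 ])]
0.3 [array([0.453, 0.36 ]), array([0.313, 0.369])]
```

Careful with the scale: shifts go in shares of 0.3 m and turns go in shares of 2 pi rad. That gives: -0.036 m is -0.12, -0.03 m is -0.1.

Call:
{"fn": "creep_tool", "kwargs": {"rows": [[[0, 0.0667, -0.1, 0, 0], [0, 0.0667, -0.12, 0, 0]]]}}

```text
time: 0.47
tool_pos: [0.1877, -0.4481, 0.1811]
ee_rot: [-3.139, -0.0, 0.312]
wrist_force: [1.1, 0.1, 0.2]
width: 0.0839
finger_force: 0.0
```

Triangulation puts the pad at (0.453, -0.005, 0.097), against an expected height of 0.102. The cabinet corner is at (0.48, 0.355, 0.25). The fits agree with the given sizes, so I'll move above the pad with the fingers closed.

Converted, 0.024 m is 0.08, -0.0213 m is -0.071.

Call:
{"fn": "creep_tool", "kwargs": {"rows": [[[0, 0.08, -0.071, 0, 0], [0, 0.08, -0.071, 0, 0], [0, 0.08, -0.071, 0, 0], [0, 0.08, -0.071, 0, 0], [0, 0.08, -0.071, 0, 0], [0, 0.08, -0.071, 0, 0], [0, 0.08, -0.071, 0, 0], [0, 0.08, -0.071, 0, 0], [0, 0.08, -0.071, 0, 0], [0, 0.08, -0.071, 0, 0], [0, 0.08, -0.071, 0, 0], [0, 0.08, -0.071, 0, 0], [0, 0.08, -0.071, 0, 0], [0, 0.08, -0.071, 0, 0], [0, 0.08, -0.071, 0, 0]]]}}

```text
time: 1.72
tool_pos: [0.4318, -0.031, 0.1828]
ee_rot: [3.141, -0.001, 0.315]
wrist_force: [0.8, 0.1, -0.1]
width: 0.0003
finger_force: 0.0
```

Call:
{"fn": "creep_tool", "kwargs": {"rows": [[[0, 0, 0, 0, -0.0183], [0, 0, 0, 0, -0.0183], [0, 0, 0, 0, -0.0183], [0, 0, 0, 0, -0.0183], [0, 0, 0, 0, -0.0183], [0, 0, 0, 0, -0.0183], [0, 0, 0, 0, -0.0183], [0, 0, 0, 0, -0.0183], [0, 0, 0, 0, -0.0183], [0, 0, 0, 0, -0.0183], [0, 0, 0, 0, -0.0173], [0, 0, 0, 0, 0], [0, 0, 0, 0, 0]]]}}

```text
time: 2.8
tool_pos: [0.4312, -0.0326, 0.1826]
ee_rot: [3.142, 0.0, 1.571]
wrist_force: [0.6, 0.8, 0.7]
width: 0.0004
finger_force: 0.0
```

Converted, 0.028 m is 0.0933, 0.022 m is 0.0733.

Call:
{"fn": "creep_tool", "kwargs": {"rows": [[[0, 0.0933, 0.0733, 0, 0], [0, 0, 0, 0.0833, 0], [0, 0, 0, 0.0833, 0], [0, 0, 0, 0.06, 0], [0, 0, 0, 0, 0], [0, 0, 0, 0, 0]]]}}

```text
time: 3.3
tool_pos: [0.4525, -0.0044, 0.1138]
ee_rot: [-3.139, -0.0, 1.572]
wrist_force: [-0.3, -0.2, 0.1]
width: 0.0005
finger_force: 0.0
```

Call:
{"fn": "creep_tool", "kwargs": {"rows": [[[0, 0, -0.0033, 0.0167, 0], [0, 0, -0.0033, 0.0167, 0], [0, 0, -0.0067, 0.0167, 0], [0, 0, -0.0067, 0.0167, 0], [0, 0, -0.0067, 0.0167, 0], [0, 0, 0, 0, 0]]]}}

```text
time: 3.8
tool_pos: [0.444, -0.0045, 0.0884]
ee_rot: [-3.14, -0.0, 1.574]
wrist_force: [-0.4, -0.5, -0.7]
width: 0.0004
finger_force: 0.0
```

Converted, 0.005 m is 0.0167, 0.004 m is 0.0133.

Call:
{"fn": "creep_tool", "kwargs": {"rows": [[[0, 0, -0.0033, 0.0167, 0], [0, 0, -0.0033, 0.0167, 0], [0, 0, 0, 0.0133, 0], [0, 0, 0, 0, 0]]]}}

```text
time: 4.13
tool_pos: [0.4428, -0.0045, 0.0746]
ee_rot: [-3.141, 0.0, 1.574]
wrist_force: [0.3, 0.1, 1.1]
width: 0.0007
finger_force: 0.5
```

```bash
python3 - <<'E'
from bench import *
import cv2
s=snapshot("side")["color"][200:400,170:430];t=snapshot("scene")["color"][150:350,300:560]
cv2.imwrite("pics/c.png",cv2.resize(cv2.hconcat([s,t]),None,fx=1.5,fy=1.5,interpolation=cv2.INTER_CUBIC))
E
```

```text
(no output)
```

View pics/c.png

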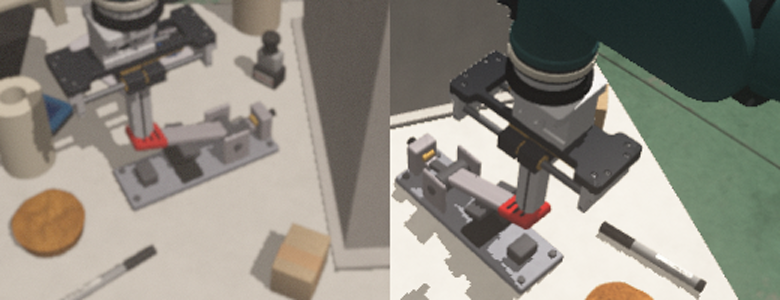

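The fingertips are on the red pad, at about (145,130) in the left crop and (525,208) in the right, and the lever is partly down. I'll keep pressing to the end.

Converted, 0.005 m is 0.0167, 0.004 m is 0.0133.

Call:
{"fn": "creep_tool", "kwargs": {"rows": [[[0, 0, 0, 0.0167, 0], [0, 0, 0, 0.0167, 0], [0, 0, 0, 0.0133, 0], [0, 0, 0, 0.01, 0], [0, 0, 0, 0, 0], [0, 0, 0, 0, 0]]]}}

```text
time: 4.73
tool_pos: [0.4425, -0.0045, 0.0586]
ee_rot: [-3.14, 0.0, 1.574]
wrist_force: [-2.6, 0.4, 5.8]
width: 0.0004
finger_force: 2.4
```

Call:
{"fn": "creep_tool", "kwargs": {"rows": [[[0, 0, 0, 0.01, 0], [0, 0, 0, 0.01, 0], [0, 0, 0, 0, 0], [0, 0, 0, 0, 0]]]}}

```text
time: 5.07
tool_pos: [0.4427, -0.0045, 0.0524]
ee_rot: [-3.141, 0.0, 1.574]
wrist_force: [-2.3, 0.1, 2.6]
width: 0.0003
finger_force: 1.5
```

Converted, 0.002 m is 0.0067.

Call:
{"fn": "creep_tool", "kwargs": {"rows": [[[0, 0, 0, 0.0067, 0], [0, 0, 0, 0.0067, 0], [0, 0, 0, 0, 0], [0, 0, 0, 0, 0]]]}}

```text
time: 5.4
tool_pos: [0.443, -0.0045, 0.0481]
ee_rot: [-3.141, -0.0, 1.574]
wrist_force: [-2.0, 0.1, 2.2]
width: 0.0003
finger_force: 0.9
```

Call:
{"fn": "creep_tool", "kwargs": {"rows": [[[0, 0, 0, 0.0067, 0], [0, 0, 0, 0, 0], [0, 0, 0, 0, 0]]]}}

```text
time: 5.65
tool_pos: [0.4433, -0.0046, 0.0463]
ee_rot: [3.141, 0.0, 1.574]
wrist_force: [-0.1, 0.5, 0.9]
width: 0.0005
finger_force: 0.5
```

```bash
python3 - <<'E'
from bench import *
import cv2
s=snapshot("side")["color"][220:360,230:370];t=snapshot("scene")["color"][220:360,310:450]
cv2.imwrite("pics/d.png",cv2.resize(cv2.hconcat([s,t]),None,fx=2.8,fy=2.8,interpolation=cv2.INTER_CUBIC))
E
```

```text
(no output)
```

View pics/d.png

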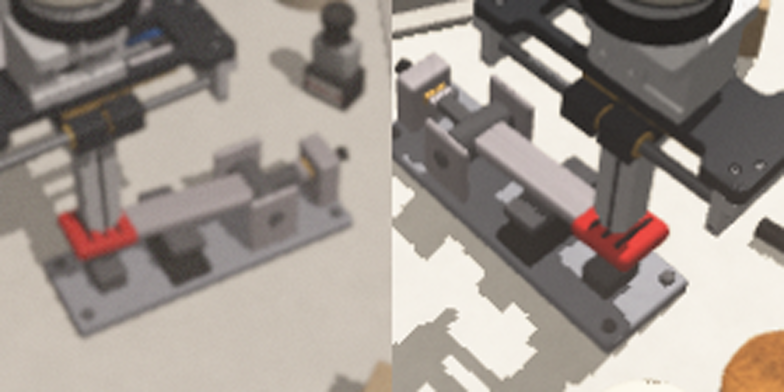

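The fingers are still on the pad and the lever is close to level, so I'll keep pressing until the force rises.

Converted, 0.002 m is 0.0067.

Call:
{"fn": "creep_tool", "kwargs": {"rows": [[[0, 0, 0, 0.0067, 0], [0, 0, 0, 0.0067, 0], [0, 0, 0, 0, 0], [0, 0, 0, 0, 0]]]}}

```text
time: 6.08
tool_pos: [0.443, -0.0046, 0.0421]
ee_rot: [-3.141, 0.0, 1.574]
wrist_force: [-0.1, 0.1, 0.3]
width: 0.0007
finger_force: 0.0
```

Call:
{"fn": "creep_tool", "kwargs": {"rows": [[[0, 0, 0, 0.0067, 0], [0, 0, 0, 0.0033, 0], [0, 0, 0, 0, 0], [0, 0, 0, 0, 0]]]}}

```text
time: 6.42
tool_pos: [0.4431, -0.0045, 0.0394]
ee_rot: [-3.141, 0.0, 1.574]
wrist_force: [0.9, 0.2, 0.4]
width: 0.0008
finger_force: 0.0
```

```bash
python3 - <<'E'
exec(open('tri.py').read())
print(tri([390.7,304],[265.7,305]), "predicted px", [proj(n,np.array([.443,-.0045,z])).round() for z in(.046,.062) for n in C])
o=get_obs();print(o["tool_pos"],o["wrist_force"])
import cv2
s=C["side"]["color"][220:360,230:370];t=C["scene"]["color"][220:360,310:450]
cv2.imwrite("pics/e.png",cv2.resize(cv2.hconcat([s,t]),None,fx=2.8,fy=2.8,interpolation=cv2.INTER_CUBIC))
E
```

```text
(array([ 0.443, -0.005,  0.054]), array([ 0.6,  0.6,  0.8, -0.6])) predicted px [array([391., 308.]), array([267., 307.]), array([391., 302.]), array([266., 301.])]
[ 0.44320217 -0.00458184  0.03954461] [ 0.55425968  0.09101565 -0.91310366]
```

View pics/e.png

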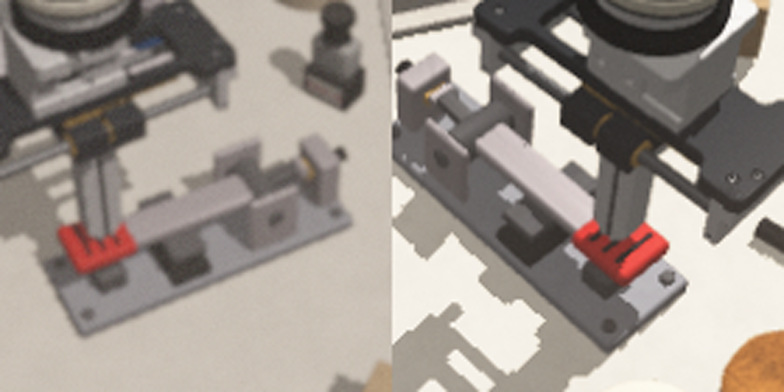

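The pad went lower than in the last picture, but the gripper looks unmoved. I'll measure its image shift between d and e.

```bash
python3 - <<'E'
import cv2,numpy as np
d,e=[cv2.imread(f"pics/{k}.png",0).astype(np.float32) for k in"de"]
for n,(y0,y1,x0,x1) in dict(side_grip=(0,210,0,240),scene_grip=(0,210,490,784),scene_finger=(150,215,590,650),side_finger=(150,215,70,125),bed=(290,390,20,350)).items():
    print(n,cv2.phaseCorrelate(d[y0:y1,x0:x1].copy(),e[y0:y1,x0:x1].copy()))
E
```

```text
side_grip ((-0.35771274559770916, 0.28045906639660245), 0.09177025321089191)
scene_grip ((0.014763782437597683, 0.21221432510593274), 0.14152727786405586)
scene_finger ((-0.17317223455886221, 0.22087879326044657), 0.3644924177063836)
side_finger ((0.036293398742788696, 0.07141912045873511), 0.7066824457159748)
bed ((-0.043044702318525196, -0.018425272010702543), 0.6702937665515476)
```

Call:
{"fn": "creep_tool", "kwargs": {"rows": [[[0, 0, 0, 0, 0]]]}}

```text
time: 6.6
tool_pos: [0.4433, -0.0045, 0.0396]
ee_rot: [3.141, 0.0, 1.574]
wrist_force: [0.6, 0.8, -0.4]
width: 0.0005
finger_force: 0.0
```

Converted, -0.02 m is -0.0667.

```bash
cat > tip.py <<'E'
exec(open('tri.py').read())
import cv2,sys
for n in C: cv2.imwrite(f"pics/{sys.argv[1]}_{n}.png",C[n]["color"])
E
python3 tip.py p0
```

Call:
{"fn": "creep_tool", "kwargs": {"rows": [[[0, 0, 0, -0.0667, 0], [0, 0, 0, -0.0667, 0], [0, 0, 0, -0.0667, 0], [0, 0, 0, 0, 0], [0, 0, 0, 0, 0], [0, 0, 0, 0, 0]]]}}

```text
time: 7.2
tool_pos: [0.4426, -0.0045, 0.0986]
ee_rot: [-3.14, -0.0, 1.574]
wrist_force: [0.1, 0.4, -0.2]
width: 0.0002
finger_force: 0.0
```

```bash
python3 tip.py p1; python3 - <<'E'
import cv2,numpy as np
for n in("side","scene"):
    a,b=[cv2.imread(f"pics/p{i}_{n}.png") for i in(0,1)]
    x,y=(245,225) if n=="side" else (500,240)
    for (x,y) in ([(285,220),(250,255)] if n=="side" else [(505,245),(510,260),(520,235)]):
        t=a[y:y+40,x-0:x+40] if n=="side" else a[y-20:y+20,x-120:x-80]
        r=cv2.matchTemplate(b,t,cv2.TM_CCOEFF_NORMED);_,m,_,l=cv2.minMaxLoc(r);print(n,(x,y) if n=="side" else (x-120,y-20),l,round(m,3))
s=cv2.imread("pics/p1_side.png")[180:360,210:370];t=cv2.imread("pics/p1_scene.png")[180:360,300:460]
cv2.imwrite("pics/f.png",cv2.resize(cv2.hconcat([s,t]),None,fx=2.5,fy=2.5,interpolation=cv2.INTER_CUBIC))
E
```

```text
side (285, 220) (284, 194) 0.797
side (250, 255) (247, 230) 0.859
scene (385, 225) (391, 193) 0.868
scene (390, 240) (396, 212) 0.872
scene (400, 215) (407, 182) 0.854
```

View pics/f.png

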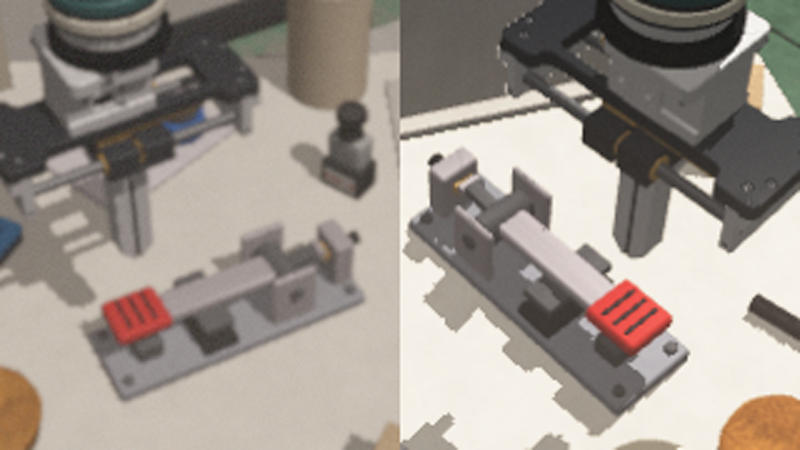

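The lever is latched level with the hand off it. The fingertip shows at about (263,280) in the side image and (396,280) in the scene image. I'll check the z bias numerically.

```bash
python3 - <<'E'
exec(open('tri.py').read())
print("tip",tri([396.5,281],[263.3,281]),"pad",tri([300+229/2.5,180+316/2.5],[210+137/2.5,180+316/2.5]))
print(get_obs()["tool_pos"])
for z in(.0986,.11,.12):print(z,[proj(n,np.array([.4426,-.0045,z])).round(1) for n in C])
E
```

```text
tip (array([ 0.441, -0.006,  0.118]), array([-0.2, -0.2, -0.3,  0.2])) pad (array([ 0.441, -0.005,  0.051]), array([ 0.5,  0.5,  0.6, -0.5]))
[ 0.44227346 -0.0044417   0.09813201]
0.0986 [array([393.8, 288.6]), array([264.3, 288. ])]
0.11 [array([394.5, 284.1]), array([263.8, 283.7])]
0.12 [array([395.2, 280.1]), array([263.4, 279.9])]
```

The real tip sits about 20 mm above the reported z with the fingers closed, which also explains the late contact. Next I go above the roller with the fingers open and the tool turned to yaw 1.88.

Converted, -0.04 m is -0.1333, 0.025 m is 0.0833, -0.105 rad is -0.0167.

Call:
{"fn": "creep_tool", "kwargs": {"rows": [[[0.094, 0, 0, -0.1333, 0], [0.094, 0, 0, 0, -0.0159], [0.094, 0, 0, 0, -0.0159], [0.094, 0, 0, 0, -0.0167], [0.094, 0.0833, 0.0617, 0, 0], [0.094, 0.0833, 0.0617, 0, 0], [0.094, 0.0833, 0.0617, 0, 0], [0.094, 0.0833, 0.0617, 0, 0], [0.094, 0.0833, 0.0617, 0, 0], [0.094, 0.0833, 0.0617, 0, 0], [0.094, 0.0833, 0.0617, 0, 0], [0.094, 0.0833, 0.0617, 0, 0], [0.094, 0.0833, 0.0617, 0, 0], [0.094, 0.0833, 0.0617, 0, 0], [0.094, 0.0767, 0.0617, 0, 0], [0.094, 0, 0, 0, 0], [0.094, 0, 0, 0, 0], [0.094, 0, 0, 0, 0]]]}}

```text
time: 8.9
tool_pos: [0.5538, 0.3167, 0.1385]
ee_rot: [-3.139, 0.001, 1.879]
wrist_force: [-0.7, -0.9, 0.8]
width: 0.094
finger_force: 0.0
```

```bash
python3 tip.py q && python3 - <<'E'
import cv2
s=cv2.imread("pics/q_side.png")[90:290,160:340];t=cv2.imread("pics/q_scene.png")[230:430,120:300]
cv2.imwrite("pics/g.png",cv2.resize(cv2.hconcat([s,t]),None,fx=2.2,fy=2.2,interpolation=cv2.INTER_CUBIC))
E
```

```text
(no output)
```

View pics/g.png

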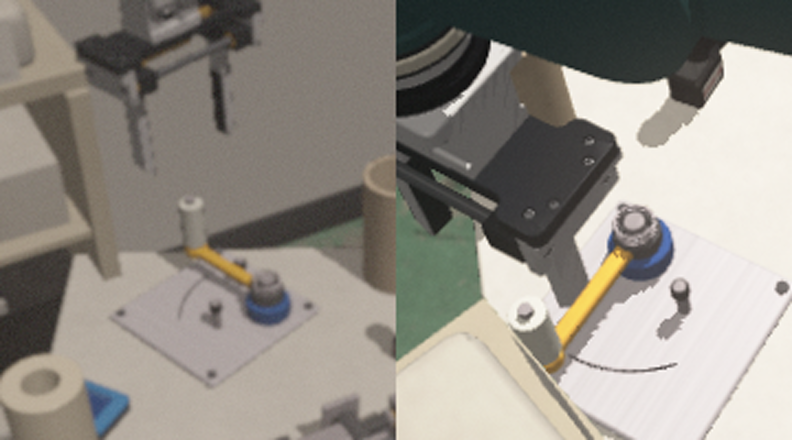

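```bash
python3 - <<'E'
exec(open('tri.py').read())
print("tip",tri([200,366.5],[227.3,167.5]))
u=np.array([.953,.303,0]);c=np.array([.5538,.3167,.1385])
for s in(-1,1):
  for z in(.1385,.158):
    p=c+s*.053*u;p[2]=z;print(s,z,p.round(3),[proj(n,p).round(1) for n in C])
E
```

```text
tip (array([0.506, 0.303, 0.16 ]), array([-0.2, -0.2, -0.4,  0.4]))
-1 0.1385 [0.503 0.301 0.138] [array([206. , 374.6]), array([227.4, 177.2])]
-1 0.158 [0.503 0.301 0.158] [array([203.2, 367.4]), array([226.2, 169.8])]
1 0.1385 [0.604 0.333 0.138] [array([144.5, 340.6]), array([262.6, 157.8])]
1 0.158 [0.604 0.333 0.158] [array([140.6, 333. ]), array([262. , 150.5])]
```

The bias is confirmed: real z is reported z plus 0.020, and xy agrees. I'll go down to reported 0.035 (real 0.055) and close on the roller.

Converted, 0.021 m is 0.07, 0.0195 m is 0.065.

Call:
{"fn": "creep_tool", "kwargs": {"rows": [[[0.094, 0, 0, 0.07, 0], [0.094, 0, 0, 0.07, 0], [0.094, 0, 0, 0.07, 0], [0.094, 0, 0, 0.07, 0], [0.094, 0, 0, 0.065, 0], [0.094, 0, 0, 0, 0], [0.094, 0, 0, 0, 0]]]}}

```text
time: 9.68
tool_pos: [0.5535, 0.3162, 0.0352]
ee_rot: [-3.139, 0.0, 1.878]
wrist_force: [-0.1, -0.3, 0.5]
width: 0.0939
finger_force: 0.0
```

Call:
{"fn": "creep_tool", "kwargs": {"rows": [[[0.015, 0, 0, 0, 0], [0.015, 0, 0, 0, 0], [0.015, 0, 0, 0, 0], [0.015, 0, 0, 0, 0], [0.015, 0, 0, 0, 0], [0.015, 0, 0, 0, 0], [0.015, 0, 0, 0, 0], [0.015, 0, 0, 0, 0], [0.015, 0, 0, 0, 0], [0.015, 0, 0, 0, 0]]]}}

```text
time: 10.52
tool_pos: [0.5543, 0.3173, 0.0359]
ee_rot: [-3.141, 0.0, 1.879]
wrist_force: [0.8, -0.1, 0.1]
width: 0.0308
finger_force: 0.0
```

Call:
{"fn": "creep_tool", "kwargs": {"rows": [[[0.015, 0, 0, 0, 0], [0.015, 0, 0, 0, 0], [0.015, 0, 0, 0, 0], [0.015, 0, 0, 0, 0]]]}}

```text
time: 10.85
tool_pos: [0.5531, 0.3169, 0.0358]
ee_rot: [-3.139, 0.0, 1.879]
wrist_force: [-4.8, -1.0, 2.5]
width: 0.0254
finger_force: 30.0
```

```bash
python3 - <<'E'
import numpy as np
P=np.array([.5874,.2128]);yaw=1.879
ex=np.array([np.cos(yaw),np.sin(yaw)]);ey=np.array([np.sin(yaw),-np.cos(yaw)])
r=lambda a:P+.11*np.array([-np.sin(.3076+a),np.cos(.3076+a)])
A=np.linspace(0,.9,13);yw=1.879
for i in range(12):
    yw=1.879;d=r(A[i+1])-r(A[i]);print(i,np.round([d@ex,d@ey],4))
E
```

```text
0 [-0.0003 -0.0082]
1 [-0.0009 -0.0082]
2 [-0.0015 -0.0081]
3 [-0.0021 -0.008 ]
4 [-0.0027 -0.0078]
5 [-0.0033 -0.0076]
6 [-0.0039 -0.0073]
7 [-0.0044 -0.007 ]
8 [-0.0049 -0.0066]
9 [-0.0054 -0.0062]
10 [-0.0058 -0.0058]
11 [-0.0063 -0.0054]
```

The roller is gripped at a width of 25 mm with 30 N. Now I swing it along the arc.

Converted, -0.0082 m is -0.0273, -0.0081 m is -0.027.

Call:
{"fn": "creep_tool", "kwargs": {"rows": [[[0.015, -0.001, -0.0273, 0, 0], [0.015, -0.003, -0.0273, 0, 0], [0.015, -0.005, -0.027, 0, 0], [0.015, -0.007, -0.0267, 0, 0], [0.015, -0.009, -0.026, 0, 0], [0.015, -0.011, -0.0253, 0, 0], [0.015, 0, 0, 0, 0], [0.015, 0, 0, 0, 0]]]}}

```text
time: 11.52
tool_pos: [0.5115, 0.2926, 0.036]
ee_rot: [3.141, -0.001, 1.879]
wrist_force: [1.7, 4.3, -3.0]
width: 0.0253
finger_force: 30.0
```

Call:
{"fn": "creep_tool", "kwargs": {"rows": [[[0.015, -0.013, -0.0243, 0, 0], [0.015, -0.0147, -0.0233, 0, 0], [0.015, -0.0163, -0.022, 0, 0], [0.015, -0.018, -0.0207, 0, 0], [0.015, -0.0193, -0.0193, 0, 0], [0.015, 0, 0, 0, 0], [0.015, 0, 0, 0, 0]]]}}

```text
time: 12.1
tool_pos: [0.4875, 0.2604, 0.036]
ee_rot: [-3.141, -0.003, 1.879]
wrist_force: [1.0, 6.0, -4.0]
width: 0.0258
finger_force: 30.0
```

Now I push on a little past the computed stop until the force climbs.

Converted, -0.0063 m is -0.021, -0.0054 m is -0.018.

Call:
{"fn": "creep_tool", "kwargs": {"rows": [[[0.015, -0.021, -0.018, 0, 0], [0.015, -0.01, -0.0083, 0, 0], [0.015, 0, 0, 0, 0], [0.015, 0, 0, 0, 0], [0.015, 0, 0, 0, 0]]]}}

```text
time: 12.52
tool_pos: [0.4833, 0.2506, 0.036]
ee_rot: [3.14, -0.004, 1.879]
wrist_force: [2.9, 8.0, -5.5]
width: 0.0252
finger_force: 30.0
```

```bash
python3 - <<'E'
from bench import *
import numpy as np
p=get_obs()["tool_pos"]-[.5874,.2128,0];print(np.arctan2(-p[0],p[1])-.3076,np.hypot(*p[:2]))
E
```

```text
0.9146623808114515 0.1107397558497731
```

Converted, -0.003 m is -0.01, -0.0025 m is -0.0083.

Call:
{"fn": "creep_tool", "kwargs": {"rows": [[[0.015, -0.01, -0.0083, 0, 0], [0.015, 0, 0, 0, 0], [0.015, 0, 0, 0, 0], [0.015, 0, 0, 0, 0]]]}}

```text
time: 12.85
tool_pos: [0.4832, 0.2502, 0.0361]
ee_rot: [3.135, -0.009, 1.88]
wrist_force: [7.0, 16.2, -9.2]
width: 0.0252
finger_force: 30.0
```

```bash
python3 tip.py r; python3 - <<'E'
from bench import *
import numpy as np,cv2
p=get_obs()["tool_pos"]-[.5874,.2128,0];print(np.arctan2(-p[0],p[1])-.3076,np.hypot(*p[:2]))
s=cv2.imread("pics/r_side.png")[130:330,190:370];t=cv2.imread("pics/r_scene.png")[230:430,160:340]
cv2.imwrite("pics/h.png",cv2.resize(cv2.hconcat([s,t]),None,fx=2.2,fy=2.2,interpolation=cv2.INTER_CUBIC))
E
```

```text
0.9184496820001423 0.1107047098708435
```

View pics/h.png

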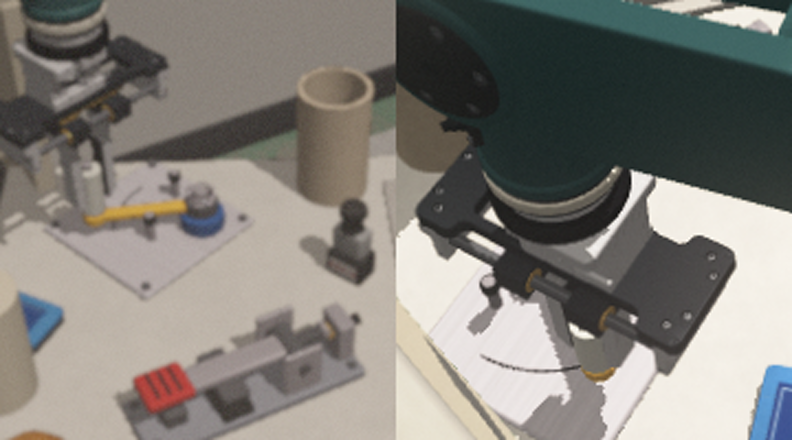

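The arm is against the stop post at about (150,222) in the left crop. The position stalled while the force rose to 17 N, the roller is between the fingers, and the red lever is still down at (165,387). I'll hand in.

Call:
{"fn": "creep_tool", "kwargs": {"rows": [[[0.015, 0, 0, 0, 0], [0.015, 0, 0, 0, 0], [0.015, 0, 0, 0, 0]]]}}

```text
time: 13.2
tool_pos: [0.4832, 0.2502, 0.0361]
ee_rot: [3.135, -0.009, 1.88]
wrist_force: [6.3, 16.2, -8.5]
width: 0.0256
finger_force: 30.0
```

```bash
python3 -c "
from bench import *
print(close_job())"
```

```text
the job is handed in; nothing more can be done
None
```

I handed the job in at 13.2 s, with the clamp lever latched down and untouched and the dancer arm gripped and held against its stop (about 17 N at the wrist); the judge's result was not shown.

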